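# Take the clogged filter out of the bench air cleaner

### The job

The filter of the bench air cleaner is clogged with clay dust. Swing the little metal tab on top of the cleaner aside so that it no longer holds the filter cassette down, lift the cassette straight up out of its slot by its handle, and lower it into the empty white tray for washing: do not drop it in. Leave the cup, the mug and the dark-capped jar where they stand.

Things in the scene. Friction and masses are not known exactly. Their poses are not given: they have to be found in the camera images.
- air_cleaner: Bench air cleaner, fixed: a grey and white box 130 (x) x 190 (y) x 105 mm high, louvres on its front (-x) face. Origin: centre of its underside; x to its rear, y along the filter slot, z up. The slot (28 x 116 mm, 76 mm deep) opens in the top plate (z = 105 mm), centred at x = -22, y = 0 mm.
- swing_tab (a joint): Angle (rad) of the flat steel tab, 14 mm wide, 45 mm from pivot to tip, about the vertical through tab_pivot. 0: it points along the cleaner's -y, its end over the cassette's flange by 28 mm, holding it down. Positive: counter-clockwise from above (tip to the cleaner's +x). Turns either way to stops at +-1.75, stays where left (about 0.6 N at the stud), clears the flange beyond 1.15.
- tab_pivot (a point): Top of the tab at its pivot, 80 mm to the +y side of the slot's centre; 115 mm above the table.
- tab_stud (a point): Centre of the thumb stud that stands on the tab 34 mm from the pivot, 7 mm above the tab's plate and 122 mm above the table: black, 10 mm across, its top 14 mm above the plate (129 mm above the table). Push it sideways with a fingertip, or pinch it.
- filter_cassette: Loose filter cassette, about 160 g: a rigid panel 23 (x) x 111 (y) x 76 mm high that hangs in the slot with 2 mm play all round, by a top flange 34 x 126 x 5 mm lying on the top plate (76 to 81 mm above the origin). Its x and y lie along the cleaner's. Origin: middle of its lower edge, 29 mm above the table at the start; z up.
- cassette_handle (a point): Centre of the grip bar of the cassette's bridge handle: 10 mm thick (x), 52 mm long (y), 10 mm high, its underside 22 mm above the flange with posts at both ends; 108 mm above the cassette's origin, over its middle; 137 mm above the table at the start.
- cassette_mid (a point): Middle of the cassette's panel, 38 mm above its origin.
- wash_tray: Loose empty white plastic tray of 0.4 kg, 140 (x) x 170 (y) x 50 mm high outside, walls and floor 4 mm, with a rim 6 mm wide outside. Origin: centre of its underside.
- test_cup_1: Bystander: brown-and-cream test cup, 64 mm across, 63 mm high, at the back of the table. Origin: centre of its foot.
- mug_1: Bystander: white mug with handle, 78 x 116 x 97 mm, at the right. Origin: centre of its underside.
- jar_iron: Bystander: glass jar with a dark cap, 52 mm across, 94 mm high, at the right. Origin: centre of its underside.

How it is judged:
On the way, in this order (a step that is already met when the one before it is completed fails the run):
1. the tab is swung aside (more than 1.0 rad either way from lying over the cassette) with the cassette still in its slot ((value of joint swing_tab above 1 rad or value of joint swing_tab below -1 rad) and z of cassette_mid in the frame of air_cleaner below 0.09 m), for 0.2 s.
2. the cassette is lifted clear of the slot (its middle more than 135 mm above the cleaner's underside) (z of cassette_mid in the frame of air_cleaner above 0.135 m), for 0.1 s.
At the end, for the whole second after the job is handed in: The cassette stands, leans or lies at rest inside the tray (its middle between the tray's walls and less than 55 mm above the tray's underside), released, and the tray stands level (x of cassette_mid in the frame of wash_tray between -0.065 and 0.065 m and y of cassette_mid in the frame of wash_tray between -0.08 and 0.08 m and z of cassette_mid in the frame of wash_tray below 0.055 m and linear speed of filter_cassette below 0.02 m/s and angle between wash_tray's own z axis and vertical below 0.1 rad); the robot touches nothing.
It fails at once if the cassette is dropped or flung (faster than 1.2 m/s) (linear speed of filter_cassette above 1.2 m/s).
It fails at once if the cup, the mug or the jar is shifted by more than 30 mm (distance of any of test_cup_1, mug_1, jar_iron from where it was at the start of the episode above 0.03 m).
It also fails if it takes over 53 s, if anything falls off the work surface, if the arm or the gripper's body presses on something with over 40 N, if the wrist force passes 120 N, or if a joint passes its speed limit or range.

### The arm

A 6-joint arm with a two-finger parallel gripper is mounted at the origin on the work surface; the furniture and walls round the work are solid. World frame = base frame: x ahead of the robot, y to its left, z up, the work surface at z = 0. Lengths are in m, angles in rad, forces in N, time in s.
With the tool pointing down it reaches from about 0.375 to 0.9 m from the base axis. Payload 3.1 kg.
Tool frame: the origin (TCP) lies on the centre line of the jaws, within the pads' length; the fingertips stand 22 mm ahead of it and the grasp point (between the pads) lies 3 mm ahead of it; z points along the fingers, y is the line along which they close (so a half turn about z gives the same grasp; the last joint's range is limited). The gripper opens to 85 mm and grips with 20 to 120 N. Pads are 22 mm wide; open, the fingers measure 114 mm over their backs; the gripper's body (76 mm by 85 mm) begins 54 mm behind the grasp point. The pads swing forward as they close: fully open they stand 13 mm farther back than shut.
Start: joints at [1.04, 0.527, 1.433, -0, 1.181, -0.178], TCP at [0.216, 0.586, 0.253] pointing down, gripper open.
Joint ranges: [-3.08, 3.08], [-0.75, 2.2], [0.22, 2.44], [-1.43, 4.57], [0, 2.65], [-2.85, 2.85]. Speed limits (rad/s): [2.79, 2.79, 3.14, 3.14, 3.14, 3.14].

### API

Orientations are given as a unit quaternion [x, y, z, w].
In Python, from station import manip, eyes, readout gives the robot as it stands (manip), with the cameras (eyes) and the readings (readout).
- The arm moves only by the tool drive_effector, called after "Request:" as name(argument=value, ...), one argument or row to a line, values as JSON. Schema: {"type":"object","properties":{"steps":{"type":"array","items":{"type":"object","properties":{"xyz":{"type":"array","items":{"type":"number"},"minItems":3,"maxItems":3},"yaw":{"type":"number"},"finger_gap":{"type":"number"}},"additionalProperties":false,"required":["finger_gap"]},"minItems":1,"maxItems":20},"force":{"type":"number"},"only":{"type":"string"},"quiet":{"type":"boolean"},"lines":{"type":"string"}},"required":["steps"],"additionalProperties":false}. steps is a list of rows, 1 to 20 of them, each an object with the fields xyz (a list: dx, dy, dz in normalised numbers (1 is 0.6 m)), yaw (a turn about the tool's z in fractions of the full range, 1 being 4 rad), finger_gap (the opening from 0.0 (shut) to 1.0 (fully open)); a field left out counts as zero (the opening has to be given); each row is the pose to reach, as a shift and turn from the pose commanded when the call began, along the tool's axes at that moment; what a row does not reach only later rows make up. A row lasts 1/10 s, in which the tool goes at most 0.05 m and 0.15 rad, less where a joint would pass 70% of its speed; a pose out of reach is approached as far as the arm can. The fingers move at their own pace and stop on an object; force is the grip in N (left out, the last holds). Time passes only in rows, so rows that do not move let the fingers close. The tool returns the time, the measured TCP pose, the force, the opening and the grip force at its end. only (a regular expression) keeps the lines of the reply that match it, lines (a string "A,B") keeps lines A to B, and quiet returns only ok. No shift or turn number may pass 1 either way. Input that does not fit is refused with a message, and nothing moves.
- readout.sense(): the state, without advancing time (a new reading comes with each control period).
- eyes.snapshot(name): name is "scene" or "top" or "wrist"; returns a dict with "pixels" (384x512x3 uint8, red, green, blue), "range_z" (384x512 float32, m along the optical axis (not along the pixel's ray), 0 where there is no reading), "fov_y" (degrees; the focal length in pixels is half the picture's height over the tangent of half this angle, whatever the lens; pixels are square), "cx", "cy" (the principal point, pixels), "R" (3x3) and "t" (3): a world point X has camera coordinates R X + t; the wrist camera has in their place "hand_eye" (4x4, takes a point from camera to tool coordinates, whose origin is the TCP and whose axes are the flange's). Camera axes: x right, y down, z forward; pixel columns grow to the right and rows downward; lengths in m; the calibration is good to about 2 mm. A picture is of the moment at which its call begins: read the wrist's pose just before it.
- manip.sign_off(): hands the job in; it is judged then, once.
The state is a dict: "t": time; "q": joint angles; "qd": joint speeds; "tau": joint torques, N m; "tcp_pos": TCP position; "tool_rot": TCP orientation; "force": force on the tool from outside, world axes, zero at the start; "ft_torque": the same for the moment, N m; "finger_gap": opening from 0.0 (shut) to 1.0 (fully open); "gripper_force": force on a finger pad.
Only numpy, scipy, OpenCV 4.12 (cv2) and the standard library are available. Lean on these libraries where they do the work, as an engineer would, in place of code of your own. Each camera call takes 0.05 s, during which the arm holds its last target. There are 200 camera calls.

## Working session

There is one attempt and no reset: what is moved stays moved. The work goes in short steps, Python scripts to look and compute and a tool call to move; the robot and the scene stay as the last step left them, time stands still between calls to the robot, and variables do not carry over. Pictures are saved under pics/ and viewed, at most 12 in all, crops included, and the job is handed in when it is done.

```bash
ls; mkdir -p pics
```

Create h.py:
```python
import numpy as np, cv2
from station import manip, eyes, readout
from scipy.spatial.transform import Rotation as Ro
def snap(n):
    s=readout.sense(); d=eyes.snapshot(n)
    d['f']=d['pixels'].shape[0]/2/np.tan(np.radians(d['fov_y'])/2)
    if 'R' not in d:
        T=np.eye(4); T[:3,:3]=Ro.from_quat(s['tool_rot']).as_matrix(); T[:3,3]=s['tcp_pos']
        C=np.linalg.inv(T@np.array(d['hand_eye'])); d['R']=C[:3,:3]; d['t']=C[:3,3]
    d['R']=np.array(d['R']); d['t']=np.array(d['t']); d['c']=-d['R'].T@d['t']
    return d
def ray(d,u,v):
    r=d['R'].T@np.array([(u-d['cx'])/d['f'],(v-d['cy'])/d['f'],1]); return r
def onz(d,u,v,z):
    r=ray(d,u,v); return d['c']+r*(z-d['c'][2])/r[2]
def cloud(d):
    h,w=d['range_z'].shape; u,v=np.meshgrid(np.arange(w),np.arange(h)); z=d['range_z']
    P=np.stack([(u-d['cx'])/d['f']*z,(v-d['cy'])/d['f']*z,z],-1)
    return (P-d['t'])@d['R']
def two(d1,p1,d2,p2):
    a,b=ray(d1,*p1),ray(d2,*p2); s=np.linalg.lstsq(np.stack([a,-b],1),d2['c']-d1['c'],rcond=None)[0]
    A=d1['c']+a*s[0];B=d2['c']+b*s[1]; return (A+B)/2,np.linalg.norm(A-B)
def save(d,n): cv2.imwrite('pics/'+n,d['pixels'][:,:,::-1])
```

Run:
```python
from h import *
ims=[]
for n in('scene','top'):
    d=snap(n); save(d,n+'0.png'); print(n,d['c'],d['f'],d['R'][2])
d=readout.sense();print(d['tcp_pos'],d['tool_rot'],d['t'])
```

```text
pics
station.py
scene [ 0.10499413 -0.75224904  1.09268206] 445.2677370341753 [ 0.36075252  0.54795871 -0.75471774]
top [ 0.42168239 -0.07830374  1.16588584] 425.4627870473847 [ 0.10661588  0.01126962 -0.99423642]
[0.21562157 0.58597542 0.25243504] [ 1.75493187e-01  9.84480153e-01 -9.27788799e-04 -3.31499429e-04] 0.1
```

View pics/top0.png

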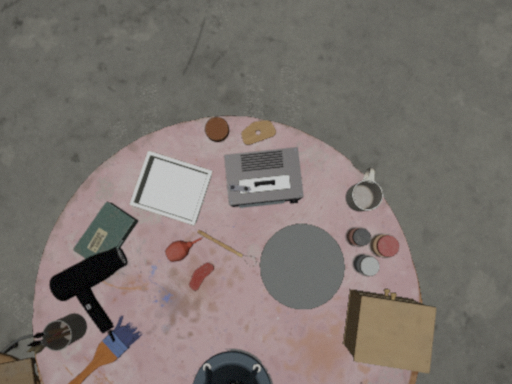

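View pics/scene0.png

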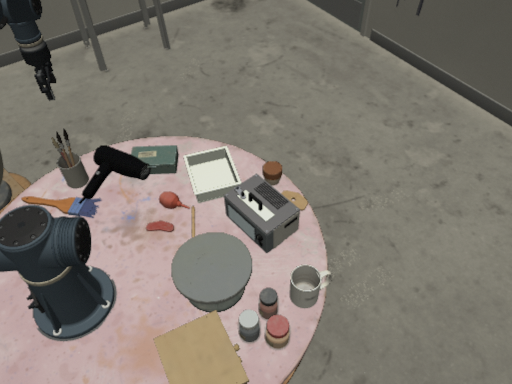

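Top view: the cleaner is at about (264,178) with the white cassette flange at (264,184), the tray at (172,188), cup (217,129), mug (366,195). In the scene view the cleaner is at (262,210) and the tray at (212,173). Next I'll enlarge both crops.

Run:
```python
from h import *
t=snap('top');s=snap('scene')
a=cv2.resize(t['pixels'][140:215,215:310],None,fx=8,fy=8,interpolation=cv2.INTER_CUBIC)
b=cv2.resize(s['pixels'][170:250,215:305],None,fx=7,fy=7,interpolation=cv2.INTER_CUBIC)
cv2.imwrite('pics/ct.png',a[:,:,::-1]);cv2.imwrite('pics/cs.png',b[:,:,::-1])
P=cloud(t)
for name,lo,hi,sl in (('clean',.09,.112,(slice(140,215),slice(215,310))),('tray',.04,.06,(slice(145,230),slice(125,220)))):
    m=np.zeros(P.shape[:2],bool); m[sl]=True
    m&=(P[...,2]>lo)&(P[...,2]<hi)
    q=P[m]; r=cv2.minAreaRect(q[:,:2].astype(np.float32)); print(name,m.sum(),np.median(q[:,2]),r,q[:,:2].mean(0))
    print(cv2.boxPoints(r))
for u,v in((302,265),(90,275),(255,185),(264,160),(172,190),(217,129),(366,195),(230,370)): print((u,v),P[v,u])
```

```text
clean 3533 0.10541910590849579 ((0.5578592419624329, -0.07595230638980865), (0.1296018362045288, 0.1897004395723343), 6.4602532386779785) [ 0.55885276 -0.07754803]
[[ 0.48279783  0.01100462]
 [ 0.50414175 -0.17749125]
 [ 0.6329206  -0.16290924]
 [ 0.61157674  0.02558663]]
tray 1082 0.05076846631998572 ((0.500590443611145, 0.17895512282848358), (0.18526685237884521, 0.21689851582050323), 72.95842742919922) [0.52335026 0.18194184]
[[0.36975527 0.12217174]
 [0.5771303  0.05860628]
 [0.6314256  0.2357385 ]
 [0.42405057 0.29930395]]
(302, 265) [ 0.33591247 -0.17448956  0.10155899]
(90, 275) [0.30286789 0.35977245 0.07348918]
(255, 185) [ 0.52892895 -0.0573391   0.14046881]
(264, 160) [ 0.59605606 -0.07862805  0.10619771]
(172, 190) [0.52725421 0.17318623 0.00513443]
(217, 129) [0.68620088 0.04695453 0.05859175]
(366, 195) [ 0.5182507  -0.35760733  0.00617221]
(230, 370) [0.07024666 0.00210279 0.05440612]
```

View pics/ct.png

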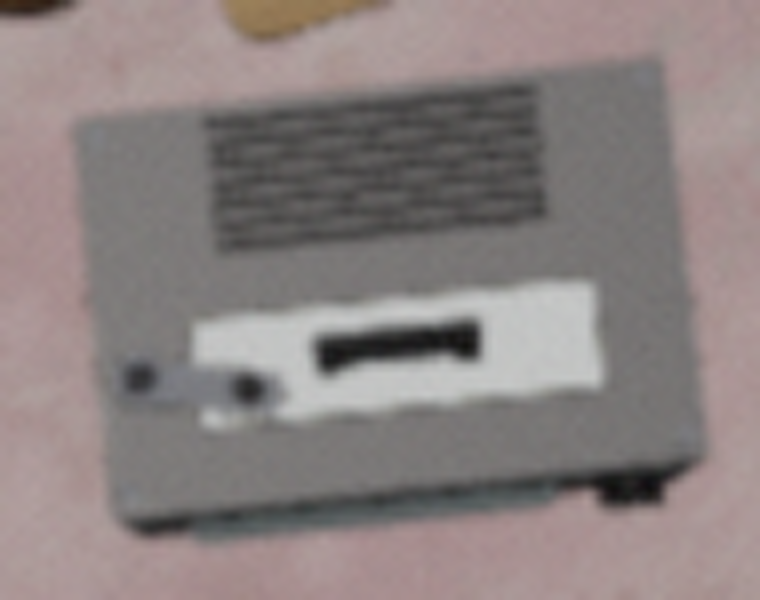

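View pics/cs.png

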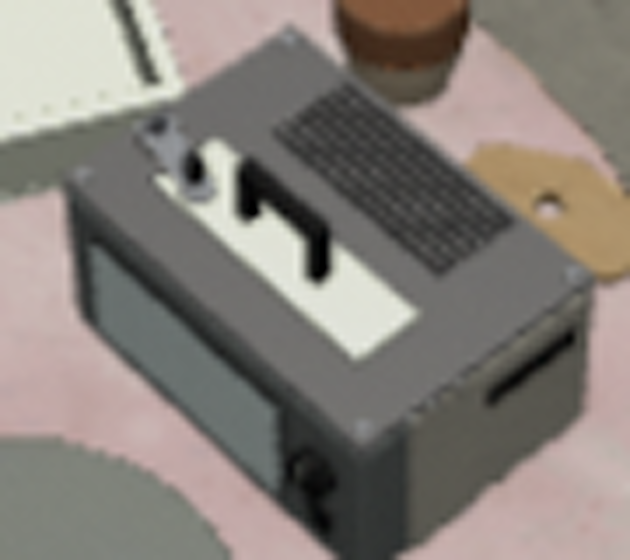

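The crops show the pivot screw (crop (140,377) in the top view), the stud at (250,388) and the handle bar centred at (398,340). In the scene crop the stud is at (195,165) and the bar centre at about (283,200). The tab already sits at a slight negative angle. I'll triangulate these points, measure the tray, and work out the move to a wrist-camera view.

Run:
```python
from h import *
t=snap('top');s=snap('scene')
ct=lambda u,v:(215+(u+.5)/8-.5,140+(v+.5)/8-.5)
cs=lambda u,v:(215+(u+.5)/7-.5,170+(v+.5)/7-.5)
for n,a,b in(('handle',(398,340),(285,200)),('stud',(250,388),(193,165)),('pivot',(140,377),(158,125))):
    print(n,*two(t,ct(*a),s,cs(*b)))
print('on z: handle',onz(t,*ct(398,340),.142),'stud',onz(t,*ct(250,388),.129),'piv',onz(t,*ct(140,377),.118))
# tray
for d,box,nm in((t,(125,220,145,230),'top'),(s,(175,250,140,205),'scene')):
    I=d['pixels'].astype(int); u0,u1,v0,v1=box
    m=np.zeros(I.shape[:2],np.uint8); m[v0:v1,u0:u1]=((I.min(2)>150)&(I.max(2)-I.min(2)<40))[v0:v1,u0:u1]
    cs_,_=cv2.findContours(m,cv2.RETR_EXTERNAL,cv2.CHAIN_APPROX_NONE); c=max(cs_,key=cv2.contourArea)
    W=np.array([onz(d,u,v,.05)[:2] for u,v in c[:,0]],np.float32); r=cv2.minAreaRect(W); print(nm,r,cv2.boxPoints(r).tolist())
st=readout.sense(); R=Ro.from_quat(st['tool_rot']).as_matrix()
print(R.T@(np.array([.47,-.06,.30])-st['tcp_pos']))
print(np.array(t['range_z'])[0,0], snap('wrist')['hand_eye'])
```

```text
handle [ 0.53725211 -0.08018468  0.13815328] 0.001548259956872045
stud [ 0.52297655 -0.03471546  0.12622498] 0.0007076981002634781
pivot [ 5.27298246e-01 -2.12852269e-04  1.16102637e-01] 0.0011861761921414338
on z: handle [ 0.53612038 -0.07984286  0.142     ] stud [ 0.52238635 -0.03468064  0.129     ] piv [ 5.26570865e-01 -1.01299077e-04  1.18000000e-01]
top ((0.5483171939849854, 0.18455934524536133), (0.22536034882068634, 0.20229804515838623), 73.1695785522461) [[0.41887539625167847, 0.10599242150783539], [0.6125081777572632, 0.047419026494026184], [0.6777589917182922, 0.2631262540817261], [0.4841262102127075, 0.32169967889785767]]
scene ((0.5253348350524902, 0.1671151965856552), (0.2901075780391693, 0.2557365596294403), 56.14631652832031) [[0.33833929896354675, 0.11788550764322281], [0.5507190227508545, -0.024578675627708435], [0.7123303413391113, 0.2163448929786682], [0.499950647354126, 0.35880905389785767]]
[-0.4618351  -0.51872485 -0.04673289]
2.0014486 [[ 7.83996510e-04 -9.56559461e-01 -2.91536248e-01  7.30893072e-02]
 [ 9.99999606e-01  6.28582202e-04  6.26748648e-04  5.46280404e-04]
 [-4.16267852e-04 -2.91536624e-01  9.56559577e-01 -1.19924181e-01]
 [ 0.00000000e+00  0.00000000e+00  0.00000000e+00  1.00000000e+00]]
```

The manual's scale: shifts go in shares of 0.6 m and turns go in shares of 4 rad. Converting my numbers, -0.428 m / 0.6 = -0.7133, -0.254 m / 0.6 = -0.4233, 1.106 rad / 4 = 0.2765.

Request:
drive_effector(
  steps=[
    {"xyz":[-0.7133, -0.4233, -0.08], "yaw":0.2765, "finger_gap":1},
    {"xyz":[-0.7133, -0.4233, -0.08], "yaw":0.2765, "finger_gap":1},
    {"xyz":[-0.7133, -0.4233, -0.08], "yaw":0.2765, "finger_gap":1},
    {"xyz":[-0.7133, -0.4233, -0.08], "yaw":0.2765, "finger_gap":1},
    {"xyz":[-0.7133, -0.4233, -0.08], "yaw":0.2765, "finger_gap":1},
    {"xyz":[-0.7133, -0.4233, -0.08], "yaw":0.2765, "finger_gap":1},
    {"xyz":[-0.7133, -0.4233, -0.08], "yaw":0.2765, "finger_gap":1},
    {"xyz":[-0.7133, -0.4233, -0.08], "yaw":0.2765, "finger_gap":1},
    {"xyz":[-0.7133, -0.4233, -0.08], "yaw":0.2765, "finger_gap":1},
    {"xyz":[-0.7133, -0.4233, -0.08], "yaw":0.2765, "finger_gap":1},
    {"xyz":[-0.7133, -0.4233, -0.08], "yaw":0.2765, "finger_gap":1},
    {"xyz":[-0.7133, -0.4233, -0.08], "yaw":0.2765, "finger_gap":0.3},
    {"xyz":[-0.7133, -0.4233, -0.08], "yaw":0.2765, "finger_gap":0},
  ],
)

```text
t: 1.65
tcp_pos: [0.5288, 0.2008, 0.301]
tool_rot: [0.666, 0.746, -0.0, -0.001]
force: [-1.2, -0.2, -0.4]
finger_gap: 0.693
gripper_force: 0.0
```

Run:
```python
from h import *
d=snap('wrist');save(d,'w1.png');np.save('w1.npy',d,allow_pickle=True);print(readout.sense()['tcp_pos'],readout.sense()['finger_gap'])
P=cloud(d); m=(P[...,2]>.04)&(P[...,2]<.056)
m=m.astype(np.uint8); n,l,st,_=cv2.connectedComponentsWithStats(m)
for i in range(1,n):
    if st[i,4]>500:
        r=cv2.minAreaRect(P[l==i][:,:2].astype(np.float32)); print(st[i],r,np.median(P[l==i][:,2]))
```

```text
[0.52857955 0.20123178 0.3010385 ] 0.6018308084955062
[ 109    0  131  110 8395] ((0.4098847210407257, 0.3347129225730896), (0.09745403379201889, 0.14118394255638123), 57.427696228027344) 0.04563714139876728
[ 180  101  156  162 3780] ((0.5320952534675598, 0.16658452153205872), (0.18192560970783234, 0.15222038328647614), 72.97450256347656) 0.04999953120362518
[118 166  34  38 952] ((0.3666918873786926, 0.15041348338127136), (0.04451118782162666, 0.053044673055410385), 5.068504810333252) 0.0463802765281646
[211 281  87   8 541] ((0.5482238531112671, 0.015299918130040169), (0.129440039396286, 0.00643882155418396), 6.95964241027832) 0.04791513431893857
```

View pics/w1.png

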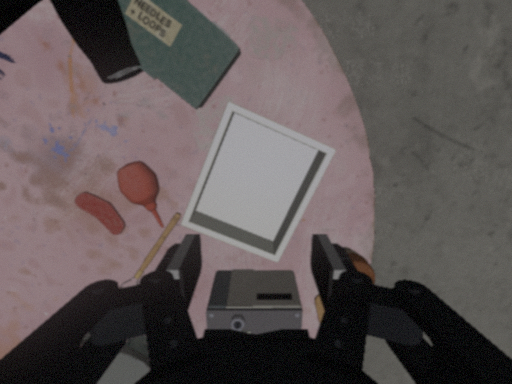

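The wrist view shows the tray clearly: rim corners near (230,103), (333,152), (277,259) and (184,226). It measures 182 x 152 mm, with the rim at z = 0.050, centred at (0.532, 0.167) with yaw about -17°, which matches the sizes given. Next I'll move over the cleaner.

Converted, -0.25 m / 0.6 = -0.4167, -0.05 m / 0.6 = -0.0833.

Request:
drive_effector(
  steps=[
    {"xyz":[-0.0833, -0.01, 0], "finger_gap":0},
    {"xyz":[-0.1667, -0.02, 0], "finger_gap":0},
    {"xyz":[-0.25, -0.03, 0], "finger_gap":0},
    {"xyz":[-0.3333, -0.04, 0], "finger_gap":0},
    {"xyz":[-0.4167, -0.045, 0], "finger_gap":0},
    {"xyz":[-0.4167, -0.045, 0], "finger_gap":0},
    {"xyz":[-0.4167, -0.045, 0], "finger_gap":0},
  ],
)

```text
t: 2.4
tcp_pos: [0.5305, -0.0508, 0.3012]
tool_rot: [0.667, 0.745, 0.0, -0.001]
force: [-0.5, 0.5, 0.3]
finger_gap: 0.005
gripper_force: 0.0
```

Run:
```python
from h import *
d=snap('wrist');save(d,'w2.png');print(readout.sense()['tcp_pos'],readout.sense()['finger_gap'])
P=cloud(d)
print('under', [np.round((d['R']@np.array([*p])+d['t'])[:2]/(d['R']@np.array([*p])+d['t'])[2]*d['f']+[d['cx'],d['cy']],1) for p in ((.537,-.08,.142),(.5227,-.0347,.129),(.527,0,.118))])
for n,lo,hi in(('plate',.100,.1075),('flange',.108,.1125),('bar',.134,.15),('stud',.122,.132)):
    m=((P[...,2]>lo)&(P[...,2]<hi)&(abs(P[...,0]-.55)<.12)&(abs(P[...,1]+.08)<.13)).astype(np.uint8)
    k,l,st,_=cv2.connectedComponentsWithStats(m)
    for i in range(1,k):
        if st[i,4]>15: q=P[l==i]; print(n,st[i],cv2.minAreaRect(q[:,:2].astype(np.float32)),np.median(q[:,2]))
```

```text
[ 0.53036134 -0.04975096  0.30111958] -0.004749934098116953
under [array([257.5, 209.1]), array([248.7, 162.6]), array([256.5, 128.2])]
plate [  219   114   119   155 12115] ((0.5591264963150024, -0.07744251191616058), (0.12817829847335815, 0.18870170414447784), 6.7052788734436035) 0.10437213900812486
plate [164 227  10  54 385] ((0.43556806445121765, -0.16711047291755676), (0.011134898290038109, 0.07441981881856918), 0.39764082431793213) 0.10357696805134523
flange [ 242  145   32   94 1705] ((0.5366727113723755, -0.07379332929849625), (0.033928707242012024, 0.11185231059789658), 6.658012390136719) 0.10930204603788646
bar [253 184  10  46 409] ((0.5370079874992371, -0.07902529835700989), (0.009293741546571255, 0.04918907582759857), 6.772696018218994) 0.14088390581186977
stud [246 157  10  10  76] ((0.5245204567909241, -0.03416142612695694), (0.009392821229994297, 0.008790466003119946), 6.126927375793457) 0.1275733207032002
stud [254 181   9   4  24] ((0.5348262190818787, -0.05504123494029045), (0.008561634458601475, 0.0012886400800198317), 2.656343698501587) 0.12761489523462316
```

View pics/w2.png

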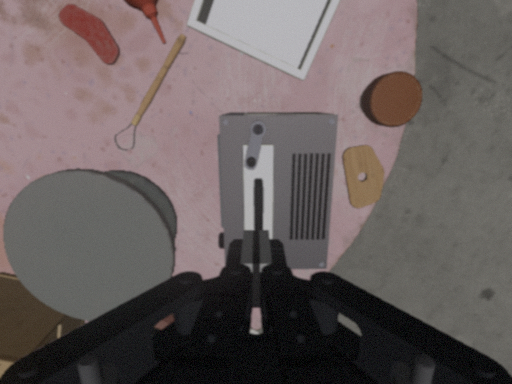

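The wrist view shows the tab pivot at (258,128), the stud at (251,162), the bar at (258,205) and the shut fingertips at (258,245). The flange, bar and stud heights (0.109, 0.141 for the bar's top, 0.128 for the stud's top) agree with the text. Next I'll lower the shut fingers to the rear of the stud and push it forward.

Converted, 0.158 m / 0.6 = 0.2633, 0.033 m / 0.6 = 0.055.

Request:
drive_effector(
  steps=[
    {"xyz":[0.0317, 0.0367, 0.0667], "finger_gap":0},
    {"xyz":[0.0317, 0.0367, 0.1417], "finger_gap":0},
    {"xyz":[0.0317, 0.0367, 0.2], "finger_gap":0},
    {"xyz":[0.0317, 0.0367, 0.2417], "finger_gap":0},
    {"xyz":[0.0317, 0.0367, 0.2633], "finger_gap":0},
    {"xyz":[0.0317, 0.0367, 0.2633], "finger_gap":0},
    {"xyz":[0.0317, 0.025, 0.2633], "finger_gap":0},
    {"xyz":[0.035, 0.015, 0.2633], "finger_gap":0},
    {"xyz":[0.04, 0.005, 0.2633], "finger_gap":0},
    {"xyz":[0.0467, -0.005, 0.2633], "finger_gap":0},
    {"xyz":[0.0533, -0.0133, 0.2633], "finger_gap":0},
    {"xyz":[0.055, -0.0217, 0.2633], "finger_gap":0},
    {"xyz":[0.055, -0.0217, 0.2633], "finger_gap":0},
    {"xyz":[0.055, -0.0217, 0.2633], "finger_gap":0},
  ],
)

```text
t: 3.85
tcp_pos: [0.5149, -0.0194, 0.1439]
tool_rot: [0.667, 0.745, 0.001, 0.0]
force: [2.3, 4.3, 5.7]
finger_gap: 0.001
gripper_force: 3.6
```

Run:
```python
from h import *
d=snap('wrist');P=cloud(d)
cv2.imwrite('pics/w3.png',cv2.resize(d['pixels'][60:300,130:390],None,fx=2.3,fy=2.3)[:,:,::-1])
t=snap('top');s=snap('scene')
a=[cv2.resize(i['pixels'][v:v+75,u:u+95],(480,400))[:,:,::-1] for i,u,v in((t,215,140),)]
print(readout.sense()['tcp_pos'],readout.sense()['force'])
```

```text
[ 0.5151759  -0.01959629  0.1438803 ] [1.84903941 3.85716032 6.25154068]
```

View pics/w3.png

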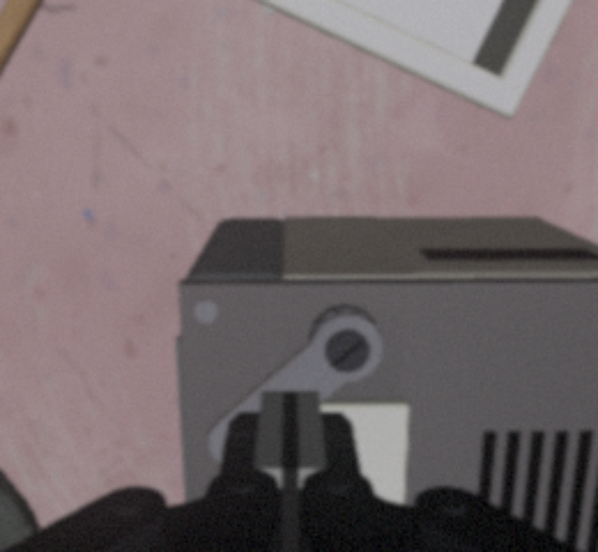

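The tab is now at roughly -0.95 rad (pivot at crop (345,352), tip at (215,445)). It needs a little more push, then I'll retreat and check.

Converted, -0.08 m / 0.6 = -0.1333, -0.063 m / 0.6 = -0.105.

Request:
drive_effector(
  steps=[
    {"xyz":[0, -0.0033, -0.0033], "finger_gap":0},
    {"xyz":[0.0017, -0.0083, -0.0033], "finger_gap":0},
    {"xyz":[0.0033, -0.0117, -0.0033], "finger_gap":0},
    {"xyz":[0.0033, -0.015, -0.0033], "finger_gap":0},
    {"xyz":[0.0033, -0.015, -0.0033], "finger_gap":0},
    {"xyz":[0.0033, -0.015, -0.0033], "finger_gap":0},
    {"xyz":[0.0033, -0.0017, -0.0167], "finger_gap":0},
    {"xyz":[0, 0.005, -0.05], "finger_gap":0},
    {"xyz":[-0.05, 0.0267, -0.1167], "finger_gap":1},
    {"xyz":[-0.105, 0.0267, -0.1333], "finger_gap":1},
    {"xyz":[-0.105, 0.0267, -0.1333], "finger_gap":1},
    {"xyz":[-0.105, 0.0267, -0.1333], "finger_gap":1},
    {"xyz":[-0.105, 0.0267, -0.1333], "finger_gap":1},
  ],
)

```text
t: 5.3
tcp_pos: [0.5353, -0.0799, 0.222]
tool_rot: [0.666, 0.746, -0.001, -0.002]
force: [0.5, -1.1, -0.2]
finger_gap: 0.844
gripper_force: 0.0
```

Run:
```python
from h import *
d=snap('wrist');P=cloud(d);s=readout.sense();print(s['tcp_pos'],s['force'],s['finger_gap'])
cv2.imwrite('pics/w4.png',cv2.resize(d['pixels'][60:300,130:390],None,fx=2.3,fy=2.3)[:,:,::-1])
for n,lo,hi in(('bar',.134,.15),('stud',.121,.132)):
    m=((P[...,2]>lo)&(P[...,2]<hi)&(abs(P[...,0]-.53)<.05)&(abs(P[...,1]+.05)<.08)).astype(np.uint8)
    k,l,st,_=cv2.connectedComponentsWithStats(m)
    for i in range(1,k):
        if st[i,4]>30: q=P[l==i]; print(n,st[i],cv2.minAreaRect(q[:,:2].astype(np.float32)),np.median(q[:,2]))
```

```text
[ 0.53551048 -0.07969943  0.22199414] [-0.36088667 -0.11906564 -0.02485052] 0.9238121253417917
bar [251 174  13  66 840] ((0.5371838808059692, -0.07998806238174438), (0.009365865029394627, 0.051199812442064285), 6.833124160766602) 0.14086790255317505
stud [209 112  14  15 157] ((0.4996589720249176, -0.01932729035615921), (0.009348469786345959, 0.009393462911248207), 49.87130355834961) 0.1276261737129528
stud [251 170  13   7  45] ((0.5344234704971313, -0.055543944239616394), (0.009410606697201729, 0.0026965478900820017), 12.00776195526123) 0.12747713687394951
```

View pics/w4.png

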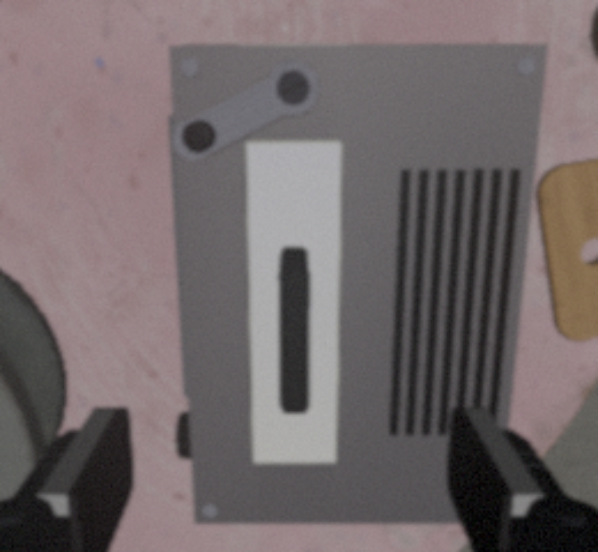

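The tab measures about -1.08 rad (stud at crop (198,136), pivot at (293,88)). That passes the step but is just short of the 1.15 rad needed to clear the flange, so I'll push it once more.

Converted, 0.078 m / 0.6 = 0.13, 0.063 m / 0.6 = 0.105.

Request:
drive_effector(
  steps=[
    {"xyz":[0.0667, -0.015, 0], "finger_gap":0},
    {"xyz":[0.105, -0.015, 0], "finger_gap":0},
    {"xyz":[0.105, -0.015, 0], "finger_gap":0},
    {"xyz":[0.105, -0.015, 0], "finger_gap":0},
    {"xyz":[0.105, -0.015, 0.0333], "finger_gap":0},
    {"xyz":[0.105, -0.015, 0.0833], "finger_gap":0},
    {"xyz":[0.105, -0.015, 0.1167], "finger_gap":0},
    {"xyz":[0.105, -0.015, 0.13], "finger_gap":0},
    {"xyz":[0.105, -0.0233, 0.13], "finger_gap":0},
    {"xyz":[0.105, -0.0317, 0.13], "finger_gap":0},
    {"xyz":[0.1067, -0.04, 0.13], "finger_gap":0},
    {"xyz":[0.1083, -0.0483, 0.13], "finger_gap":0},
    {"xyz":[0.1083, -0.0517, 0.13], "finger_gap":0},
    {"xyz":[0.1083, -0.0517, 0.13], "finger_gap":0},
    {"xyz":[0.105, -0.0333, 0.1167], "finger_gap":0},
    {"xyz":[0.1, -0.0167, 0.0667], "finger_gap":0},
    {"xyz":[0.0333, 0.0017, 0.0167], "finger_gap":1},
    {"xyz":[0, 0.0017, 0], "finger_gap":1},
    {"xyz":[0, 0.0017, 0], "finger_gap":1},
    {"xyz":[0, 0.0017, 0], "finger_gap":1},
  ],
)

```text
t: 7.35
tcp_pos: [0.5375, -0.0805, 0.224]
tool_rot: [0.667, 0.745, 0.0, 0.0]
force: [-0.4, 0.0, -0.2]
finger_gap: 0.68
gripper_force: 0.0
```

Run:
```python
from h import *
d=snap('wrist');P=cloud(d);s=readout.sense();print(s['tcp_pos'],s['force'],s['finger_gap'])
R=Ro.from_quat(s['tool_rot']).as_matrix()
for n,lo,hi in(('bar',.134,.15),('stud',.121,.132)):
    m=((P[...,2]>lo)&(P[...,2]<hi)&(abs(P[...,0]-.53)<.06)&(abs(P[...,1]+.05)<.08)).astype(np.uint8)
    k,l,st,_=cv2.connectedComponentsWithStats(m)
    for i in range(1,k):
        if st[i,4]>30:
            q=P[l==i]; r=cv2.minAreaRect(q[:,:2].astype(np.float32));print(n,r,np.median(q[:,2]))
            if n=='bar': print('tool delta to bar centre', R.T@(np.array([*r[0],.137+.003])-s['tcp_pos']))
            else: v=np.array(r[0])-[.5273,0]; print('tab angle',(np.arctan2(v[1],v[0])+np.pi/2-np.radians(6.65)))
```

```text
[ 0.53695964 -0.07979426  0.22323093] [0.275454   0.89893905 0.29093857] 0.7596705480658904
bar ((0.5373045802116394, -0.07987090200185776), (0.00977243296802044, 0.05106845498085022), 6.628690242767334) 0.1408414093543961
tool delta to bar centre [-0.00020159  0.00043989  0.08323028]
stud ((0.4969106912612915, -0.014516475610435009), (0.009546302258968353, 0.009198052808642387), 4.549984931945801) 0.12782010162504204
tab angle -1.2412250548397272
stud ((0.5343707799911499, -0.05517568066716194), (0.008739589713513851, 0.0014306942466646433), 8.52634334564209) 0.12706769259398104
tab angle 0.011391220297100366
```

The tab is at -1.24 rad, clear of the flange. The handle is 83 mm straight below the jaws, so I'll grasp it.

Converted, 0.083 m / 0.6 = 0.1383, 0.077 m / 0.6 = 0.1283.

Request:
drive_effector(
  steps=[
    {"xyz":[0, 0, 0.05], "finger_gap":1},
    {"xyz":[0, 0, 0.1], "finger_gap":1},
    {"xyz":[0, 0, 0.1283], "finger_gap":1},
    {"xyz":[0, 0, 0.1383], "finger_gap":1},
    {"xyz":[0, 0, 0.1383], "finger_gap":1},
    {"xyz":[0, 0, 0.1383], "finger_gap":0},
    {"xyz":[0, 0, 0.1383], "finger_gap":0},
    {"xyz":[0, 0, 0.1383], "finger_gap":0},
    {"xyz":[0, 0, 0.1383], "finger_gap":0},
    {"xyz":[0, 0, 0.1383], "finger_gap":0},
    {"xyz":[0, 0, 0.1383], "finger_gap":0},
    {"xyz":[0, 0, 0.1383], "finger_gap":0},
    {"xyz":[0, 0, 0.1383], "finger_gap":0},
    {"xyz":[0, 0, 0.1383], "finger_gap":0},
    {"xyz":[0, 0, 0.1383], "finger_gap":0},
  ],
  force=50,
)

```text
t: 8.9
tcp_pos: [0.5381, -0.0806, 0.1406]
tool_rot: [0.666, 0.746, -0.0, -0.0]
force: [-2.3, -0.1, 4.5]
finger_gap: 0.108
gripper_force: 50.6
```

Converted, -0.135 m / 0.6 = -0.225, -0.125 m / 0.6 = -0.2083.

Request:
drive_effector(
  steps=[
    {"xyz":[0, 0, -0.0167], "finger_gap":0},
    {"xyz":[0, 0, -0.0417], "finger_gap":0},
    {"xyz":[0, 0, -0.075], "finger_gap":0},
    {"xyz":[0, 0, -0.1083], "finger_gap":0},
    {"xyz":[0, 0, -0.1417], "finger_gap":0},
    {"xyz":[0, 0, -0.175], "finger_gap":0},
    {"xyz":[0, 0, -0.2083], "finger_gap":0},
    {"xyz":[0, 0, -0.225], "finger_gap":0},
    {"xyz":[0, 0, -0.225], "finger_gap":0},
  ],
)

```text
t: 9.8
tcp_pos: [0.5391, -0.0807, 0.2767]
tool_rot: [0.666, 0.746, 0.001, 0.002]
force: [0.5, -0.5, -2.0]
finger_gap: 0.105
gripper_force: 49.7
```

Run:
```python
from h import *
s=readout.sense();print(s['tcp_pos'],s['force'],s['finger_gap'])
R=Ro.from_quat(s['tool_rot']).as_matrix();print(R.T@(np.array([.5321,.1666,.30])-s['tcp_pos']))
d=snap('scene');cv2.imwrite('pics/s5.png',cv2.resize(d['pixels'][90:270,150:350],None,fx=3,fy=3)[:,:,::-1])
```

```text
[ 0.53905732 -0.08074464  0.2766538 ] [ 0.46668085 -0.48176312 -1.99408795] 0.10529960805731757
[ 0.24653765  0.02082756 -0.02362667]
```

View pics/s5.png

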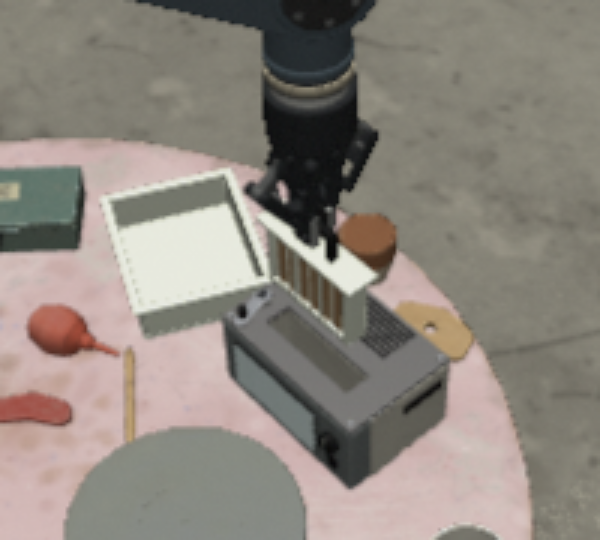

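The cassette hangs level in the gripper at picture (320,270), and the slot below is empty. Next I'll carry it to the tray, turn it to the tray's yaw and lower it to just above the floor.

Converted, 0.2465 m / 0.6 = 0.4108, 0.085 m / 0.6 = 0.1417, 0.413 rad / 4 = 0.1033.

Request:
drive_effector(
  steps=[
    {"xyz":[0.0333, 0.0033, 0], "finger_gap":0},
    {"xyz":[0.0833, 0.0067, 0], "yaw":0.0125, "finger_gap":0},
    {"xyz":[0.1417, 0.0117, 0], "yaw":0.03, "finger_gap":0},
    {"xyz":[0.2, 0.0167, 0], "yaw":0.05, "finger_gap":0},
    {"xyz":[0.2583, 0.0217, 0], "yaw":0.07, "finger_gap":0},
    {"xyz":[0.3167, 0.0267, 0], "yaw":0.09, "finger_gap":0},
    {"xyz":[0.3667, 0.0317, 0], "yaw":0.1033, "finger_gap":0},
    {"xyz":[0.4, 0.035, 0], "yaw":0.1033, "finger_gap":0},
    {"xyz":[0.4108, 0.035, 0], "yaw":0.1033, "finger_gap":0},
    {"xyz":[0.4108, 0.035, 0], "yaw":0.1033, "finger_gap":0},
    {"xyz":[0.4108, 0.035, 0], "yaw":0.1033, "finger_gap":0},
    {"xyz":[0.4108, 0.035, 0.0417], "yaw":0.1033, "finger_gap":0},
    {"xyz":[0.4108, 0.035, 0.0833], "yaw":0.1033, "finger_gap":0},
    {"xyz":[0.4108, 0.035, 0.125], "yaw":0.1033, "finger_gap":0},
    {"xyz":[0.4108, 0.035, 0.1667], "yaw":0.1033, "finger_gap":0},
    {"xyz":[0.4108, 0.035, 0.1667], "yaw":0.1033, "finger_gap":0},
  ],
)

```text
t: 11.45
tcp_pos: [0.5292, 0.165, 0.1722]
tool_rot: [0.806, 0.592, -0.004, -0.002]
force: [-0.8, -1.1, -1.9]
finger_gap: 0.103
gripper_force: 49.6
```

Run:
```python
from h import *
s=readout.sense();print(s['tcp_pos'],s['force'],s['finger_gap'],Ro.from_quat(s['tool_rot']).as_matrix()[:,1])
d=snap('scene');cv2.imwrite('pics/s6.png',cv2.resize(d['pixels'][90:230,140:310],None,fx=3.5,fy=3.5)[:,:,::-1])
```

```text
[0.52922058 0.16495073 0.17215924] [-0.78978424 -1.14499342 -1.92232792] 0.10279018278583184 [ 0.954419   -0.29837768 -0.00742485]
```

View pics/s6.png

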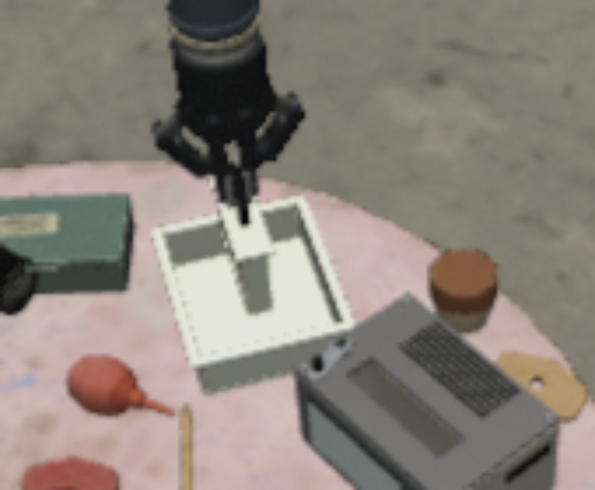

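The cassette (picture (245,240)) is aligned over the middle of the tray and clear of its walls. I'll lower it slowly to contact.

Converted, 0.059 m / 0.6 = 0.0983, 0.057 m / 0.6 = 0.095.

Request:
drive_effector(
  steps=[
    {"xyz":[0, 0, 0.025], "finger_gap":0},
    {"xyz":[0, 0, 0.05], "finger_gap":0},
    {"xyz":[0, 0, 0.075], "finger_gap":0},
    {"xyz":[0, 0, 0.0867], "finger_gap":0},
    {"xyz":[0, 0, 0.0917], "finger_gap":0},
    {"xyz":[0, 0, 0.095], "finger_gap":0},
    {"xyz":[0, 0, 0.0983], "finger_gap":0},
    {"xyz":[0, 0, 0.0983], "finger_gap":0},
    {"xyz":[0, 0, 0.0983], "finger_gap":0},
  ],
)

```text
t: 12.4
tcp_pos: [0.5318, 0.1668, 0.1167]
tool_rot: [0.805, 0.593, 0.0, 0.0]
force: [-0.2, -0.2, -1.7]
finger_gap: 0.107
gripper_force: 49.6
```

Converted, 0.002 m / 0.6 = 0.0033, 0.001 m / 0.6 = 0.0017.

Request:
drive_effector(
  steps=[
    {"xyz":[0, 0, 0.0017], "finger_gap":0},
    {"xyz":[0, 0, 0.0017], "finger_gap":0},
    {"xyz":[0, 0, 0.0033], "finger_gap":0},
    {"xyz":[0, 0, 0.0033], "finger_gap":0},
  ],
)

```text
t: 12.8
tcp_pos: [0.5323, 0.1668, 0.1156]
tool_rot: [0.805, 0.593, 0.001, 0.001]
force: [-1.6, -0.9, 6.6]
finger_gap: 0.106
gripper_force: 50.7
```

Contact: the force has gone from -1.7 N to +6.6 N upward. Now I'll open gradually and retreat straight up.

Converted, -0.15 m / 0.6 = -0.25, -0.1 m / 0.6 = -0.1667.

Request:
drive_effector(
  steps=[
    {"finger_gap":0.2},
    {"finger_gap":0.3},
    {"finger_gap":0.4},
    {"finger_gap":0.5},
    {"finger_gap":0.5},
    {"xyz":[0, 0, -0.0167], "finger_gap":0.5},
    {"xyz":[0, 0, -0.05], "finger_gap":0.5},
    {"xyz":[0, 0, -0.1], "finger_gap":0.5},
    {"xyz":[0, 0, -0.1667], "finger_gap":0.5},
    {"xyz":[0, 0, -0.25], "finger_gap":0.5},
    {"xyz":[0, 0, -0.25], "finger_gap":0.5},
    {"xyz":[0, 0, -0.25], "finger_gap":0.5},
    {"xyz":[0, 0, -0.25], "finger_gap":0.5},
  ],
)

```text
t: 14.1
tcp_pos: [0.5305, 0.1666, 0.2636]
tool_rot: [0.805, 0.593, -0.001, -0.001]
force: [0.1, 1.2, -0.7]
finger_gap: 0.504
gripper_force: 0.0
```

Run:
```python
from h import *
s=readout.sense();print(s['tcp_pos'],s['force'],s['finger_gap'])
d=snap('wrist');P=cloud(d);save(d,'w7.png')
m=(P[...,2]>.04)&(P[...,2]<.056)&(abs(P[...,0]-.53)<.13)&(abs(P[...,1]-.167)<.13)
print('tray',cv2.minAreaRect(P[m][:,:2].astype(np.float32)),P[m][:,2].std())
for n,lo,hi in(('flange',.078,.092),('bar',.108,.125)):
    m=(P[...,2]>lo)&(P[...,2]<hi)&(abs(P[...,0]-.53)<.08)&(abs(P[...,1]-.167)<.08)
    if m.sum()>10: print(n,m.sum(),cv2.minAreaRect(P[m][:,:2].astype(np.float32)),np.median(P[m][:,2]))
```

```text
[0.53050762 0.16664548 0.2636036 ] [ 0.13488038  1.22938987 -0.68443466] 0.5043287566025642
tray ((0.5322843194007874, 0.17433039844036102), (0.19591033458709717, 0.3249204456806183), 72.65796661376953) 0.0026574712424235493
flange 3042 ((0.5323955416679382, 0.16811740398406982), (0.12515802681446075, 0.03404565528035164), 72.858642578125) 0.08428389307816957
bar 510 ((0.5324878096580505, 0.16828933358192444), (0.05098199099302292, 0.00961990188807249), 73.06141662597656) 0.1158575677730108
```

View pics/w7.png

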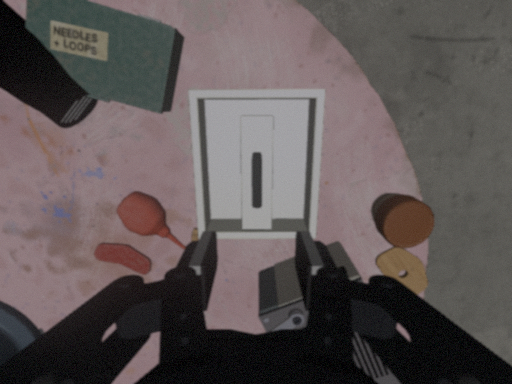

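The cassette stands upright in the middle of the tray: the flange is at (257,172) and z = 0.084, the bar at z = 0.116. The gripper is well clear and the tray hasn't moved. Handing in.

```bash
python3 -c "
from station import manip, eyes, readout
print(manip.sign_off())"
```

```text
the job is handed in; nothing more can be done
None
```

The tab is swung aside to about -1.24 rad, and the cassette stands upright and released in the middle of the wash tray; the arm never went near the cup, mug or jar, and the job was handed in at about 14 s (no verdict was printed).

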